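# Start the work light's bayonet cap and hold it short of the lock

### The job

Put the tail cap back on the work light: lower its two pins down the entry slots of the collar, push it in against the battery spring and twist it clockwise halfway to the lock (about an eighth of a turn), but do not let it reach the lock click. Finish while still holding the cap gripped there, square in the collar, so that I can check that the seal ring is not pinched before it locks. Leave the other things on the shelf as they are.

Things in the scene. Friction and masses are not known exactly. Their poses are not given: they have to be found in the camera images.
- light: Yellow push-button work light, barrel 62 mm across, standing lens down in a black holder (100 x 100 mm plate) screwed to the tiles; it cannot move. Origin: centre of the holder's underside, z up. Its tail is an upright aluminium collar: bore 46 mm, outside 56 mm, rim 130 mm above the origin, with two J-shaped slots cut through its wall on opposite sides.
- light_mouth (a point): Centre of the collar's rim, on its axis. Inside stands a grey spring-loaded battery pack with a brass disc on top, 9 mm below the rim; it yields under the cap, pushing up with about 5 N once the cap's pins can pass under the lip and 7 N when its flange rests on the rim.
- light_slot (a point): Middle of one entry slot at the rim, on the light's own +x side; its twin is on the -x side. Entry slots are 11 mm wide, open at the rim, and 15 mm deep, with a small yellow ridge on the barrel below each. From its bottom each slot runs level and clockwise (from above), 9 mm high, under a 6 mm thick lip. Anticlockwise of the entry is a solid stop.
- light_lock (a point): Lock notch at the end of the slot that begins at light_slot: a quarter turn (1.57 rad) clockwise from it, on the light's -y side (the twin's is on +y), 3 mm higher than the level run; there the pins click into their lock. A solid stop lies beyond. The point is in the collar wall, 6 mm below the rim.
- cap: Plastic bayonet tail cap, loose on the tiles, plug down, about 70 g, 48 mm tall. Origin: centre of the plug's underside, z up. Black plug 42 mm across, 18 mm long, foot chamfered 3 mm, with a seal ring; yellow flange 62 mm across, 18 to 24 mm above the origin. Its pins pass under the collar's lip with the origin 15 mm or more below the rim; the flange stops on the rim at 18 mm.
- cap_bar (a point): Middle of the top of the cap's black finger bar, 48 mm above the cap's origin, on its axis. The bar is 46 mm long along the cap's x, in line with the pins, 14 mm wide along its y, and stands 24 mm above the flange.
- cap_pin (a point): Tip of one of the cap's two steel pins, 29 mm from the axis along the cap's own +x, 6 mm above the cap's origin; the other is on the -x side. Pins are round, 6 mm thick, and stick 8 mm out of the plug. The cap is the same turned by half a turn.
- jar: Glass spice jar of brass valve caps with a steel lid, 44 mm across, 88 mm tall, standing beyond the work; origin at the centre of its underside. Bystander.
- tire_levers: Three green tire levers clipped together in one stack lying flat, 126 x 19 mm, 22 mm high at the hooked tips; origin under its middle, long along its x. Bystander.
- core_remover: Stainless T-handled valve core remover lying flat, 56 mm long along its x from the middle of the 43 mm handle (its origin), 9 mm thick. Bystander.
- rasp: Black plastic rasp lying flat, 100 x 26 x 13 mm, long along its x, origin under its middle. Bystander.
Mind the look-alikes: they are no part of the job. Of the things like the cap, leave any that is green; of the rest the smaller one is meant.

How it is judged:
On the way, in this order (a step that is already met when the one before it is completed fails the run):
1. the cap is gripped and lifted clear of the tiles (height (world z) of cap above 0.05 m and contact force between the fingers and cap above 1.5 N), for 0.2 s.
2. the cap's pins are at the bottom of the entry slots (z of cap in the frame of light below 0.1165 m and horizontal distance between cap and light_mouth below 0.005 m and angle between the x axis of cap and the x axis of light, either way round below 0.3 rad), for 0.05 s.
At the end, for the whole second after the job is handed in: The cap sits square in the collar (axis within 4 mm, tilt under 5 degrees) with both pins under the lip, turned clockwise 45 degrees from the entry slots (within 13 degrees), still, and still gripped by the fingers (over 3 N); jar, levers, core remover and rasp within 30 mm of where they were (z of cap in the frame of light below 0.118 m and horizontal distance between cap and light_mouth below 0.004 m and angle between cap's own z axis and vertical below 0.09 rad and angle between the x axis of cap and the x axis of light, either way round between 0.555 and 1.015 rad and contact force between the fingers and cap above 3 N and angular speed of cap below 0.15 rad/s and linear speed of cap below 0.02 m/s and distance of each of jar, tire_levers, core_remover, rasp from where it was at the start of the episode below 0.03 m); the arm keeps its last pose, push and grip.
It fails at once if the cap is turned on into its lock notch (z of cap in the frame of light below 0.122 m and angle between the x axis of cap and the x axis of light, either way round above 1.3 rad and horizontal distance between cap and light_mouth below 0.01 m).
It fails at once if a bystander is knocked away or over (distance of any of jar, tire_levers, core_remover, rasp from where it was at the start of the episode above 0.03 m or angle between jar's own z axis and vertical above 0.5 rad).
It also fails if it takes over 45 s, if anything falls off the work surface, if the arm or the gripper's body presses on something with over 40 N, if the wrist force passes 120 N, or if a joint passes its speed limit or range.

### The arm

A 6-joint arm with a two-finger parallel gripper is mounted at the origin on the work surface. World frame = base frame: x ahead of the robot, y to its left, z up, the work surface at z = 0. Lengths are in m, angles in rad, forces in N, time in s.
With the tool pointing down it reaches from about 0.35 to 0.85 m from the base axis. Payload 8.1 kg.
Tool frame: the origin (TCP) lies where the fingers leave the gripper's body, on its centre line; the fingertips stand 84 mm ahead of it and the grasp point (between the pads) lies 65 mm ahead of it; z points along the fingers, y is the line along which they close (so a half turn about z gives the same grasp; the last joint's range is limited). The gripper opens to 93 mm and grips with 3 to 60 N. Pads are 15 mm wide; open, the fingers measure 128 mm over their backs; the gripper's body (75 mm by 188 mm) begins 65 mm behind the grasp point.
Start: joints at [-1.23, 0.13, 1.488, -0, 1.523, -0.085], TCP at [0.248, -0.546, 0.303] pointing down, gripper open.
Joint ranges: [-2.96, 2.96], [-0.89, 2.26], [0.02, 2.5], [-1.34, 4.48], [0, 2.73], [-2.66, 2.66]. Speed limits (rad/s): [2.39, 2.39, 2.79, 3.14, 3.14, 3.14].

### API

Orientations are given as a unit quaternion [x, y, z, w].
In Python, from workcell import manip gives the robot as it stands. Calls block until the motion is done:
- manip.reach(position, orientation): joint-space move of the TCP to a pose.
- manip.move_l(position, rot=None, vel=0.15, f_stop=None): straight line of the TCP; rot=None keeps the orientation; vel is the mean speed in m/s. With f_stop (N) it stops when the force on the tool has changed by that much, and returns True; else False.
- manip.movej(angles): joint-space move.
- manip.command_gripper(opening, f_grip=None): opening from 0.0 (shut) to 1.0 (fully open); f_grip is the grip in N (None keeps the last); returns when the fingers have stopped.
- manip.hold(seconds).
- manip.solve_ik(position, orientation): joint angles nearest the present ones, or None.
- manip.sense(): the state.
- manip.snapshot(name): name is "scene" or "top" or "wrist"; returns a dict with "color" (384x512x3 uint8, red, green, blue), "fx", "fy", "cx", "cy" (pixels), "camera_from_world" (4x4, takes a point from world to camera coordinates); the wrist camera has in their place "hand_eye" (4x4, takes a point from camera to tool coordinates, whose origin is the TCP and whose axes are the flange's). Camera axes: x right, y down, z forward; pixel columns grow to the right and rows downward; lengths in m; the calibration is good to about 2 mm. A picture is of the moment at which its call begins: read the wrist's pose just before it. There is no depth.
A pose or a line that the arm cannot do raises manip.Unreachable and nothing moves.
- manip.close_job(): hands the job in; it is judged then, once.
The state is a dict: "time_s": time; "qpos": joint angles; "joint_velocities": joint speeds; "tau": joint torques, N m; "ee_pos": TCP position; "eef_rot": TCP orientation; "force": force on the tool from outside, world axes, zero at the start; "ft_torque": the same for the moment, N m; "gripper_width": opening from 0.0 (shut) to 1.0 (fully open); "gripper_force": force on a finger pad.
Only numpy, scipy, OpenCV 4.12 (cv2) and the standard library are available. Lean on these libraries where they do the work, as an engineer would, in place of code of your own. Each camera call takes 0.05 s, during which the arm holds its last target. There are 200 camera calls.

## Working session

There is one attempt and no reset: what is moved stays moved. The work goes in short steps, each a Python script; the robot and the scene stay as the last script left them, time stands still between calls to the robot, and variables do not carry over. Pictures are saved under pics/ and viewed, at most 10 in all, crops included, and the job is handed in when it is done.

```bash
mkdir -p pics; ls
python3 - <<'E'
from workcell import manip
import cv2,numpy as np
np.set_printoptions(precision=4,suppress=True)
for n in("scene","top"):
    s=manip.snapshot(n); cv2.imwrite(f"pics/{n}0.png",s["color"][:,:,::-1]); print(n,s["fx"],s["fy"],s["cx"],s["cy"]);print(np.array(s["camera_from_world"]))
a=cv2.imread("pics/scene0.png");b=cv2.imread("pics/top0.png")
cv2.imwrite("pics/both.png",cv2.resize(np.hstack([b,a]),(800,300)))
print(manip.sense())
E
```

```text
pics
scene 455.339414290201 455.339414290201 256.97455369601784 196.02437576959545
[[ 0.8994  0.4371 -0.0078 -0.5395]
 [ 0.3589 -0.7484 -0.5578 -0.1706]
 [-0.2497  0.4988 -0.83    1.2909]
 [ 0.      0.      0.      1.    ]]
top 427.94277184559263 427.94277184559263 258.81528683285967 192.9388125719321
[[-0.0227 -0.9997  0.0087  0.0137]
 [-0.993   0.0216 -0.1158  0.609 ]
 [ 0.1156 -0.0113 -0.9932  1.1371]
 [ 0.      0.      0.      1.    ]]
{'time_s': 0.1, 'qpos': array([-1.2304,  0.1311,  1.4892,  0.    ,  1.523 , -0.0854]), 'joint_velocities': array([-0.0021,  0.0002, -0.0032, -0.0018,  0.0006,  0.0005]), 'tau': array([  0.0007, -56.1338, -49.31  ,   0.077 ,   0.029 ,  -0.    ]), 'ee_pos': array([ 0.2477, -0.5461,  0.3018]), 'eef_rot': array([ 0.9774,  0.2113, -0.0001, -0.0008]), 'force': array([-0.3587,  0.3296, -0.4645]), 'ft_torque': array([ 0.0161,  0.0217, -0.0415]), 'gripper_force': 0.0, 'gripper_width': 0.9988602953755854}
```

View pics/top0.png

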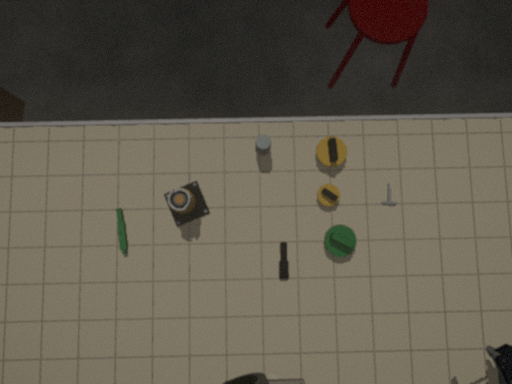

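View pics/scene0.png

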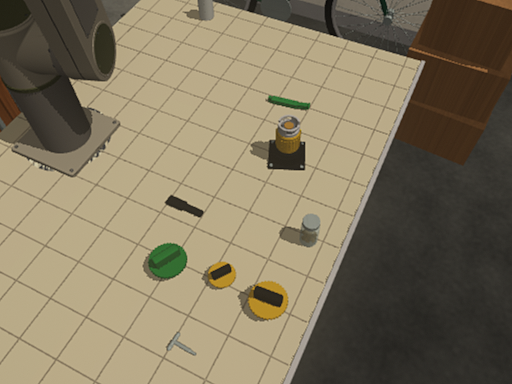

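The top view has three candidates: a large yellow cap at (331,151), a small yellow one at (329,195) and a green one at (340,240). The small yellow one fits, since green is excluded and the smaller of the rest is meant. The light is at (181,201), with the jar at (263,144), rasp at (284,260), levers at (122,230) and core remover at (389,197).

```bash
cat > h.py <<'E'
from workcell import manip
import cv2,numpy as np
from scipy.spatial.transform import Rotation as R
np.set_printoptions(precision=4,suppress=True)
def cam(n):
    st=manip.sense(); s=manip.snapshot(n)
    if n=="wrist":
        T=np.eye(4);T[:3,:3]=R.from_quat(st["eef_rot"]).as_matrix();T[:3,3]=st["ee_pos"]
        W=T@np.array(s["hand_eye"])
    else: W=np.linalg.inv(np.array(s["camera_from_world"]))
    return s["color"][:,:,::-1].copy(),(s["fx"],s["fy"],s["cx"],s["cy"]),W
def ray(px,K,W):
    d=W[:3,:3]@np.array([(px[0]-K[2])/K[0],(px[1]-K[3])/K[1],1.]);return W[:3,3],d
def onz(px,K,W,z):
    o,d=ray(px,K,W);return o+d*(z-o[2])/d[2]
def proj(p,K,W):
    c=np.linalg.inv(W)@np.append(p,1);return np.array([K[0]*c[0]/c[2]+K[2],K[1]*c[1]/c[2]+K[3]])
def down(yaw): # tool z down, tool y along world direction yaw
    y=np.array([np.cos(yaw),np.sin(yaw),0]);z=np.array([0,0,-1.]);x=np.cross(y,z)
    return R.from_matrix(np.c_[x,y,z]).as_quat()
E
python3 - <<'E'
from h import *
im,K,W=cam("top")
hsv=cv2.cvtColor(im,cv2.COLOR_BGR2HSV)
m=cv2.inRange(hsv,(12,150,90),(32,255,255))
n,l,st,c=cv2.connectedComponentsWithStats(m)
for i in range(1,n):
    if st[i,4]>30: print(st[i],c[i],onz(c[i],K,W,.024))
for nm,p,z in(("lightrim",(181,199),.13),("plate",(187,204),.006),("jar",(263,143),.088),("rasp",(284,260),.01),("levers",(122,230),.01),("core",(389,198),.005),("big",(331,151),.024),("green",(340,240),.024)): print(nm,onz(p,K,W,z))
cv2.imwrite("pics/crop1.png",cv2.resize(im[120:280,150:410],None,fx=3,fy=3,interpolation=cv2.INTER_CUBIC))
s=manip.snapshot("wrist");print(s["fx"],s["cx"],s["cy"],np.array(s["hand_eye"]))
E
```

```text
[317 138  14  28 230] [323.587  152.0826] [ 0.7217 -0.184   0.024 ]
[336 139  10  26 162] [340.2716 151.3148] [ 0.7229 -0.2309  0.024 ]
[318 185  21  21 143] [327.1748 194.0559] [ 0.6032 -0.1892  0.024 ]
lightrim [0.587  0.1967 0.13  ]
plate [0.5858 0.2013 0.006 ]
jar [ 0.736  -0.0134  0.088 ]
rasp [ 0.4249 -0.0652  0.01  ]
levers [0.5172 0.3802 0.01  ]
core [ 0.5903 -0.3662  0.005 ]
big [ 0.7243 -0.2049  0.024 ]
green [ 0.476  -0.2191  0.024 ]
329.4420775436929 253.58495418369174 191.60734334041427 [[-0.0009 -0.9618 -0.2738  0.0762]
 [ 1.     -0.0006 -0.0012 -0.0001]
 [ 0.001  -0.2738  0.9618 -0.0819]
 [ 0.      0.      0.      1.    ]]
```

View pics/crop1.png

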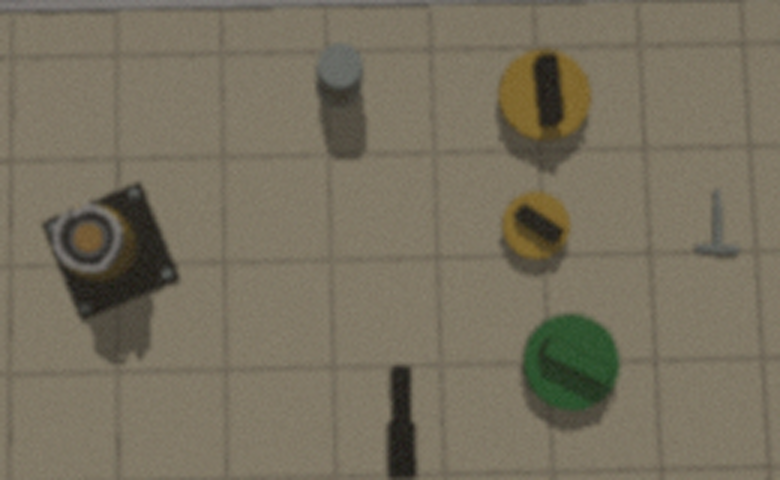

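The crop confirms it: the small yellow cap is at crop (535,226), with its bar running at about 53° in world. The light's collar is at crop (88,238). Next are wrist close-ups of both.

Run:
```python
from h import *
import pickle
d={}
for n,p,y in(("light",[.587,.198,.31],-.64),("cap",[.603,-.190,.21],-.64)):
    manip.reach(p,down(y)); manip.hold(.3)
    d[n]=cam("wrist"); cv2.imwrite(f"pics/w_{n}.png",d[n][0]); s=manip.sense(); print(n,s["ee_pos"],s["qpos"],s["time_s"])
pickle.dump(d,open("d.pkl","wb"))
cv2.imwrite("pics/w2.png",cv2.resize(np.vstack([d["light"][0][40:340],d["cap"][0][40:340]]),(512,600)))
```

```text
light [0.5871 0.1978 0.31  ] [0.2422 0.1799 1.4205 0.     1.5413 0.8825] 3.425
cap [ 0.6032 -0.1894  0.2102] [-0.3853  0.274   1.4961  0.      1.3713  0.2538] 5.2583
```

View pics/w2.png

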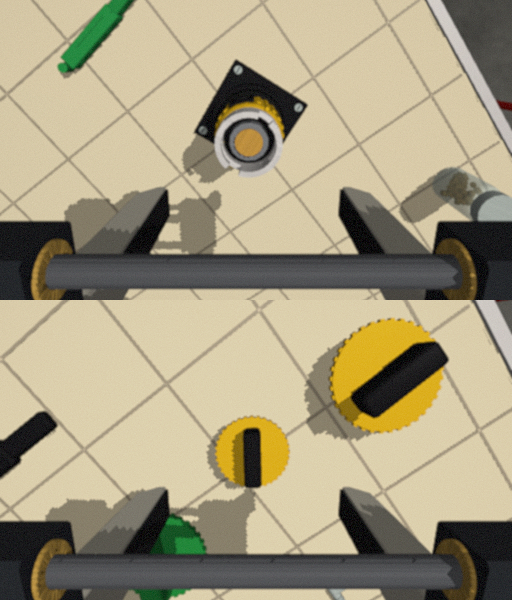

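The top half shows the collar at (249,142), with a gap visible at its lower rim and another at upper right. The bottom half shows the small cap at (252,452), its bar nearly upright in the image. I'll measure both.

Run:
```python
from h import *
import pickle
d=pickle.load(open("d.pkl","rb"))
im,K,W=d["cap"]
hsv=cv2.cvtColor(im,cv2.COLOR_BGR2HSV)
m=cv2.inRange(hsv,(15,120,80),(35,255,255))
n,l,st,c=cv2.connectedComponentsWithStats(m)
i=min((i for i in range(1,n) if st[i,4]>300),key=lambda i:np.hypot(*(c[i]-[250,192]))); print(st[i])
cs,_=cv2.findContours((l==i).astype(np.uint8),0,2); cs=max(cs,key=cv2.contourArea)
hull=cv2.convexHull(cs)
P=np.array([onz(p[0],K,W,.024)[:2] for p in hull]).astype(np.float32)
print("flange",cv2.minEnclosingCircle(P),cv2.fitEllipse(P))
f=np.zeros(m.shape,np.uint8);cv2.drawContours(f,[hull],-1,255,-1)
b=cv2.inRange(im,(0,0,0),(60,60,60))
x,y,w,h=st[i][:4]; box=np.zeros_like(f);box[y-2:y+h+4,x+5:x+w-5]=255
b&=box
n,l,s2,c2=cv2.connectedComponentsWithStats(b);j=1+np.argmax(s2[1:,4])
print(s2[j],c2[j])
q=np.argwhere(l==j)[:,::-1]
P=np.array([onz(p,K,W,.048)[:2] for p in q]).astype(np.float32)
print("bar",cv2.minAreaRect(P),P.mean(0))
im=d["light"][0]
cv2.imwrite("pics/l.png",cv2.resize(im[90:230,180:320],None,fx=4.2,fy=4.2,interpolation=cv2.INTER_CUBIC))
```

```text
[ 215  156   75   70 3192]
flange ((0.6012130379676819, -0.18888850510120392), 0.03191336616873741) ((0.6013140082359314, -0.18890750408172607), (0.06284817308187485, 0.06322690099477768), 81.03813171386719)
[244 169  17  58 899] [251.6407 197.4271]
bar ((0.6027242541313171, -0.18693485856056213), (0.04634714871644974, 0.012322635389864445), 54.788509368896484) [ 0.6031 -0.1866]
```

View pics/l.png

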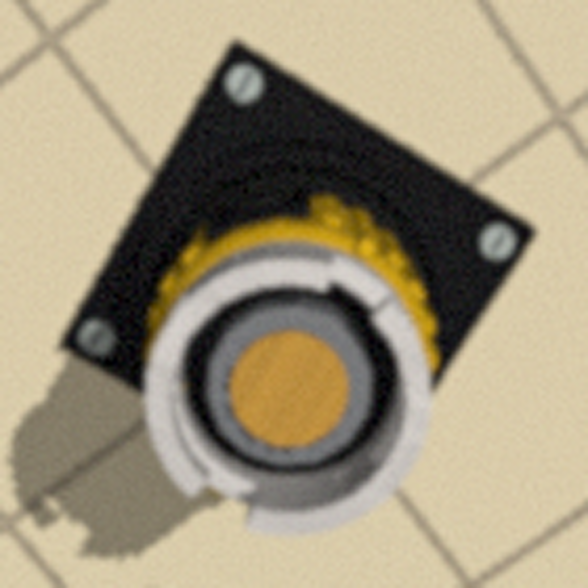

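Crop: the entry-slot gaps are centred at about (362,280) and (222,503), around the collar centre at (290,390). That line is parallel to a plate edge. I'll fit the rim and the plate.

Run:
```python
from h import *
import pickle
d=pickle.load(open("d.pkl","rb"))
im,K,W=d["light"]
w=lambda p,z:onz(np.array(p)/4.2+[180-.38,90-.38],K,W,z)
a,b=w((362,280),.13),w((222,503),.13);v=a-b
print("slots",a,b,"mid",(a+b)/2,"ang",np.degrees(np.arctan2(v[1],v[0])),np.linalg.norm(v))
s=[w(p,.008) for p in((244,83),(497,241),(96,338))]
for i in(1,2):
    v=s[i]-s[0];print("screws",np.degrees(np.arctan2(v[1],v[0])),np.linalg.norm(v))
print("plate centre from screws",(s[1]+s[2])/2)
hsv=cv2.cvtColor(im,cv2.COLOR_BGR2HSV)
m=cv2.inRange(hsv,(0,0,135),(180,40,255))
m[:145]=0;m[225:]=0;m[:,:205]=0;m[:,290:]=0
n,l,st,c=cv2.connectedComponentsWithStats(m)
q=np.argwhere(m>0)[:,::-1]
P=np.array([onz(p,K,W,.13)[:2] for p in q]).astype(np.float32)
print(st[1:],cv2.minEnclosingCircle(P))
# outer points: robust circle
from scipy.optimize import least_squares
h=cv2.convexHull(P)[:,0]
r=least_squares(lambda t:np.hypot(h[:,0]-t[0],h[:,1]-t[1])-.028,P.mean(0),loss="soft_l1",f_scale=.0005);print("R28 fit",r.x,len(h))
print(np.abs(r.fun).max())
# brass disc
mb=cv2.inRange(hsv,(10,100,100),(25,255,255));mb[:165]=0;mb[205:]=0;mb[:,230:270]&=255;mb[:,:230]=0;mb[:,270:]=0
q=np.argwhere(mb>0)[:,::-1].mean(0);print("disc",q,onz(q,K,W,.121))
```

```text
slots [0.6133 0.2171 0.13  ] [0.5644 0.1975 0.13  ] mid [0.5889 0.2073 0.13  ] ang 21.778372081677016 0.052722452356802035
screws -68.17931194749669 0.08168839799908081
screws -158.18034979785722 0.0821681107323979
plate centre from screws [0.5875 0.2067 0.008 ]
[[ 214  150   69   68 1402]] ((0.5883040428161621, 0.2074694186449051), 0.029462765902280807)
R28 fit [0.5876 0.2066] 56
0.002410739062897741
disc [248.2905 182.2055] [0.5877 0.2066 0.121 ]
```

Run:
```python
from h import *
import pickle
q=down(np.radians(54.8-90))
manip.command_gripper(1.0)
manip.reach([.602,-.188,.19],q)
print(manip.move_l([.602,-.188,.1115],vel=.08,f_stop=8), manip.sense()["ee_pos"])
manip.command_gripper(0.0,f_grip=40)
s=manip.sense();print(s["gripper_width"],s["gripper_force"],s["ee_pos"])
manip.move_l([.602,-.188,.27],vel=.12)
q=down(np.radians(-68.2))
manip.reach([.5877,.2067,.29],q);manip.hold(.4)
s=manip.sense();print(s["gripper_width"],s["gripper_force"],s["ee_pos"],s["qpos"],s["force"],s["time_s"])
d=[cam("wrist")];print(d[0][2][:3,3])
pickle.dump(d,open("e.pkl","wb"))
im=d[0][0];cv2.imwrite("pics/hand.png",cv2.resize(im[130:350,130:380],None,fx=2.7,fy=2.7,interpolation=cv2.INTER_CUBIC))
```

```text
False [ 0.6025 -0.1882  0.1123]
0.14709173767936204 39.99643564224243 [ 0.602  -0.188   0.1115]
0.1471490540735675 39.99614953994751 [0.5878 0.2063 0.29  ] [ 0.2552  0.1978  1.4367 -0.      1.5072  1.4461] [-0.3385 -0.2638 -0.3336] 11.4
[0.6585 0.2347 0.3719]
```

View pics/hand.png

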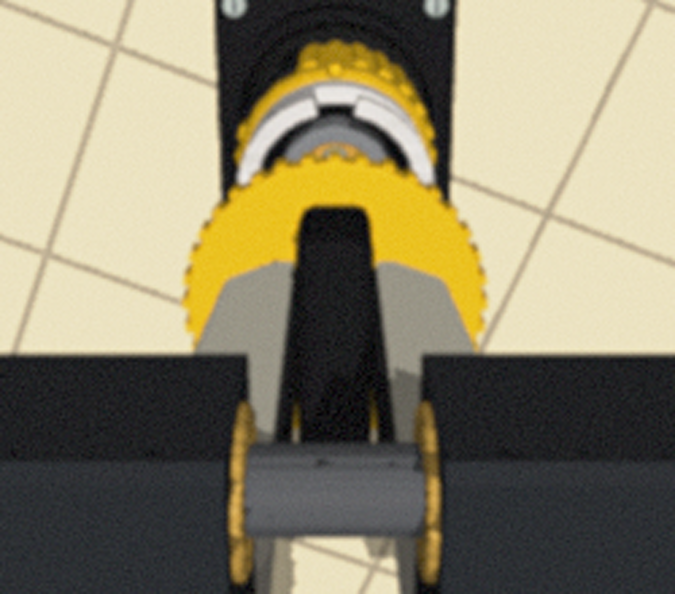

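The cap is held well, and the slot gap (crop col ~337) lines up with the flange centre (336) and the bar. What remains is the offset along tool x, so I'll fit circles to the flange and rim in this one frame.

Run:
```python
from h import *
import pickle
from scipy.optimize import least_squares
im,K,W=pickle.load(open("e.pkl","rb"))[0]
hsv=cv2.cvtColor(im,cv2.COLOR_BGR2HSV)
C=lambda p:np.array(p)/2.7+[130-.32,130-.32]
def fit(P,Rr=None):
    if Rr: r=least_squares(lambda t:np.hypot(P[:,0]-t[0],P[:,1]-t[1])-Rr,P.mean(0)-[.01,0],loss="soft_l1",f_scale=.0005)
    else: r=least_squares(lambda t:np.hypot(P[:,0]-t[0],P[:,1]-t[1])-t[2],list(P.mean(0)-[.01,0])+[.03],loss="soft_l1",f_scale=.0005)
    return r.x,np.sqrt(np.mean(r.fun**2))
m=cv2.inRange(hsv,(18,150,120),(32,255,255)); m[:187]=0;m[258:]=0
m=cv2.morphologyEx(m,cv2.MORPH_OPEN,np.ones((3,3)))
cs,_=cv2.findContours(m,0,1);c=max(cs,key=cv2.contourArea);h=cv2.convexHull(c)[:,0]
h=h[h[:,1]<248]
for z in(.2025,.1965):
    P=np.array([onz(p,K,W,z)[:2] for p in h]);print("flange",z,fit(P),fit(P,.031),len(h))
# collar: white mask
w=cv2.inRange(hsv,(0,0,150),(180,45,255));w[:158]=0;w[200:]=0;w[:,:215]=0;w[:,295:]=0
n,l,st,_=cv2.connectedComponentsWithStats(w);print(st[1:])
# outer edge: per radial direction from projected centre
ctr=proj([.5877,.2067,.13],K,W);print("ctr",ctr)
pts=np.argwhere(w>0)[:,::-1]; Pw=np.array([onz(p,K,W,.13)[:2] for p in pts])
rr=np.hypot(*(Pw-[.5877,.2067]).T);an=np.degrees(np.arctan2(*(Pw-[.5877,.2067]).T[::-1]))
for a in range(-60,111,10):
    k=abs(an-a)<5
    if k.sum()>3: print(a,k.sum(),rr[k].min().round(4),rr[k].max().round(4))
```

```text
flange 0.2025 (array([0.5879, 0.2067, 0.0308]), np.float64(0.0002528170181601308)) (array([0.5877, 0.2066]), np.float64(0.00026806594426396016)) 20
flange 0.1965 (array([0.5854, 0.2057, 0.0319]), np.float64(0.0002617765688412)) (array([0.5865, 0.2062]), np.float64(0.000581612734766949)) 20
[[218 161  73  37 780]
 [241 163   1   1   1]
 [237 165   1   1   1]]
ctr [253.6115 200.6508]
-60 21 0.0245 0.0282
-50 37 0.0228 0.0281
-40 39 0.0229 0.028
-30 45 0.023 0.0289
-20 53 0.023 0.0296
-10 63 0.0229 0.0307
0 69 0.0229 0.0313
10 58 0.0234 0.0314
20 48 0.0256 0.0311
30 52 0.0255 0.0314
40 54 0.0227 0.0312
50 48 0.0227 0.0305
60 43 0.0226 0.0284
70 47 0.0226 0.0285
80 37 0.0227 0.0277
90 39 0.0224 0.0275
100 26 0.0234 0.0278
```

Both fits agree within 0.5 mm: bore centre (0.5877, 0.2067), cap (0.5878, 0.2067). Lowering now.

Run:
```python
from h import *
def p(t):
    s=manip.sense();print(t,s["ee_pos"],s["force"],s["ft_torque"],s["gripper_force"],s["time_s"])
x,y=.5877,.2065
manip.move_l([x,y,.244],vel=.08);p("above")
for z in(.236,.231,.2265,.2245):
    r=manip.move_l([x,y,z],vel=.03,f_stop=14);p((z,r))
    if r: break
manip.hold(.2);p("end")
im,K,W=cam("wrist");cv2.imwrite("pics/in.png",cv2.resize(im[130:350,130:380],None,fx=2.4,fy=2.4,interpolation=cv2.INTER_CUBIC))
```

```text
above [0.5878 0.2065 0.2441] [ 0.4156 -0.8548 -0.0336] [-0.0254  0.019   0.0079] 39.99626398086548 12.175
(0.236, False) [0.5876 0.2065 0.2358] [-0.193  -0.9347 -0.8428] [-0.0192 -0.0263 -0.0345] 39.9961656332016 12.5917
(0.231, False) [0.5879 0.2065 0.2313] [0.9801 1.5674 0.757 ] [ 0.0662 -0.0526  0.0451] 39.997753500938416 12.9083
(0.2265, False) [0.588  0.2066 0.2269] [0.2327 0.4978 4.2493] [ 0.0563 -0.0994  0.0175] 39.999194741249084 13.2083
(0.2245, False) [0.588  0.2066 0.2251] [1.2984 0.5274 5.4429] [ 0.029  -0.0911 -0.0098] 39.99983489513397 13.4583
end [0.588  0.2066 0.2252] [1.1047 0.0605 6.0239] [ 0.0214 -0.0598  0.0106] 39.99988496303558 13.6583
```

View pics/in.png

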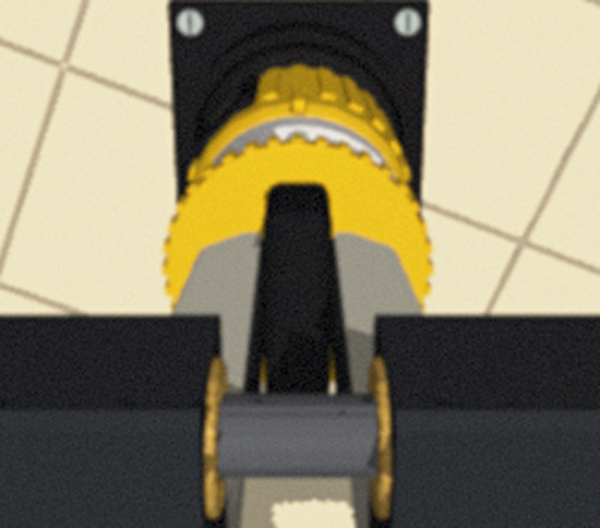

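The cap is in: spring force is 6 N and lateral force small, so the pins are at the bottom of the slots. Twisting 45° clockwise in steps.

Run:
```python
from h import *
def p(t):
    s=manip.sense();y=R.from_quat(s["eef_rot"]).as_matrix()[:,1];print(t,s["ee_pos"],np.degrees(np.arctan2(y[1],y[0])),s["force"],s["ft_torque"],s["gripper_force"],s["time_s"]);return s
pos=[.5877,.2066,.2241]
manip.move_l(pos,vel=.02);p("push")
for a in np.linspace(0,45,10)[1:]:
    manip.reach(pos,down(np.radians(-68.2-a)));s=p(a)
    if abs(s["ft_torque"][2])>1.2 or np.hypot(*s["force"][:2])>15: print("STOP");break
manip.hold(.5);p("end")
im,K,W=cam("wrist");cv2.imwrite("pics/tw.png",cv2.resize(im[130:350,130:380],None,fx=2.4,fy=2.4,interpolation=cv2.INTER_CUBIC))
```

```text
push [0.588  0.2066 0.2248] -68.20351172793325 [-0.3439  0.0082  5.8411] [-0.0548 -0.1029 -0.041 ] 40.00003516674042 13.9583
5.0 [0.5879 0.2066 0.2247] -73.24113732046028 [ 0.4518 -0.277   5.4609] [ 0.0365 -0.0166 -0.0357] 40.00098645687103 14.2083
10.0 [0.5879 0.2066 0.2247] -78.24202415719748 [-0.0623 -0.7298  5.2206] [ 0.0138 -0.0232 -0.0438] 40.00109910964966 14.4583
15.0 [0.5879 0.2067 0.2247] -83.23877146114644 [-0.7293 -0.2425  5.7745] [ 0.0264  0.0019 -0.021 ] 40.00106155872345 14.7083
20.0 [0.5879 0.2067 0.2247] -88.23639095715065 [-1.3621  0.3965  5.4058] [-0.0139  0.012  -0.0483] 40.0011420249939 14.9583
25.0 [0.5879 0.2067 0.2247] -93.23624369384041 [-0.2417 -0.5239  5.418 ] [ 0.0828  0.0388 -0.0526] 40.00121891498566 15.2083
30.0 [0.5879 0.2067 0.2248] -98.23953764774997 [ 0.0496 -0.3866  6.235 ] [ 0.0479  0.0292 -0.0337] 40.001129508018494 15.4583
35.0 [0.588  0.2066 0.2247] -103.24162032775615 [0.5304 0.7085 5.9195] [ 0.0339  0.0425 -0.0291] 40.00133156776428 15.7083
40.0 [0.5879 0.2066 0.2247] -108.23889894230729 [-0.2661 -0.059   4.9089] [ 0.0465 -0.0277 -0.0176] 40.0011545419693 15.9583
45.0 [0.588  0.2066 0.2247] -113.2451129181954 [ 0.309  -0.2729  5.2519] [ 0.0032 -0.0662 -0.0157] 40.001288652420044 16.2083
end [0.588  0.2066 0.2248] -113.20298970133595 [ 0.7024 -1.4697  4.7642] [-0.0116  0.0138 -0.0581] 40.00119745731354 16.7083
```

View pics/tw.png

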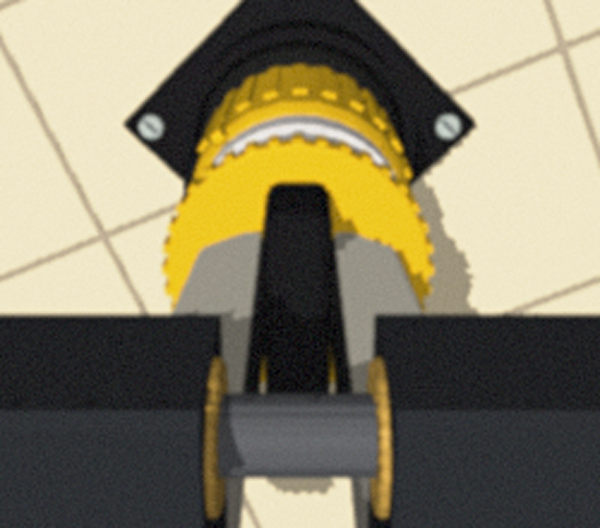

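The bar sits in the hand as it did before insertion (no slip). The plate now shows at 45° to it, and the spring pushes with about 5 N. Handing in.

```bash
python3 -c "
from workcell import manip
print(manip.close_job())"
```

```text
the job is handed in; nothing more can be done
None
```

The cap is in the collar with its pins under the lip, turned 45° clockwise short of the lock click and still gripped; I handed the job in like that and have not seen the verdict.

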